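# Set up a run-out check on a signal roundel

## Robot

A 6-joint arm with a two-finger parallel gripper is mounted at the origin on the work surface. World frame = base frame: x ahead of the robot, y to its left, z up, the work surface at z = 0. Lengths are in m, angles in degrees, forces in N, time in s.
With the tool pointing down it reaches from about 0.375 to 0.75 m from the base axis. Payload 9 kg.
Tool frame: the origin (TCP) lies where the fingers leave the gripper's body, on its centre line; the fingertips stand 73 mm ahead of it and the grasp point (between the pads) lies 54 mm ahead of it (robot.tip_reach is the distance from the TCP to the fingertips, in m); z points along the fingers, y is the direction in which the jaws open and shut (so a half turn about z gives the same grasp; the last joint's range is limited). The gripper opens to 85 mm and grips with 20 to 120 N. Pads are 22 mm wide; open, the fingers measure 114 mm over their backs; the gripper's body (76 mm by 85 mm) begins 54 mm behind the grasp point. The pads swing forward as they close: fully open they stand 13 mm farther back than shut.
Start: joints at [-84.895, 5.964, 5.575, 89.605, 0, 77.527], TCP at [0.181, -0.572, 0.304] pointing down, gripper open.
Joint ranges: [-171.21, 171.21], [-48.23, 106.86], [-62.78, 66.21], [-105.2, 120.99], [-86.42, 89.51], [-180, 180]. Speed limits (degrees/s): [127.2, 127.2, 147.25, 180, 180, 180].

## Interface

Orientations are given as [roll, pitch, yaw] about the fixed x, y, z axes, in that order (R = Rz(yaw) Ry(pitch) Rx(roll)).
In Python, from plant import robot gives the robot as it stands. Calls block until the motion is done:
- robot.move_pose(position, orientation): joint-space move of the TCP to a pose.
- robot.line_to(position, vel=0.15, rotation=None, guard=None): straight line of the TCP; rotation=None keeps the orientation; vel is the mean speed in m/s. With guard (N) it stops when the force on the tool has changed by that much, and returns True; else False.
- robot.goto_joints(angles): joint-space move.
- robot.set_gripper(opening): finger opening in m; the grip force is fixed at half the most; returns when the fingers have stopped.
- robot.pause(seconds).
- robot.ik(position, orientation): joint angles nearest the present ones, or None.
- robot.observe(): the state.
- robot.grab_frame(name): name is "scene" or "side" or "wrist"; returns the picture (400x640x3 uint8, blue, green, red); there is no depth.
- robot.get_calibration(name): a dict with "vertical_fov" (degrees; the focal length in pixels is half the picture's height over the tangent of half this angle, whatever the lens; pixels are square), "cx", "cy" (the principal point, pixels), "rvec" (rotation vector, rad) and "tvec" (3), from world to camera coordinates, as OpenCV has them. Camera axes: x right, y down, z forward; pixel columns grow to the right and rows downward; lengths in m; the calibration is good to about 2 mm. A picture is of the moment at which its call begins: read the wrist's pose just before it. get_calibration takes no time and is no camera call; for the wrist camera it gives the pose at the moment of the call.
A pose or a line that the arm cannot do raises robot.IKError and nothing moves.
- robot.job_done(): hands the job in, once; it reports no verdict.
The state is a dict: "time": time; "q": joint angles; "qvel": joint speeds; "joint_torque": joint torques, N m; "tool_pos": TCP position; "tcp_rot": TCP orientation; "ft_force": force on the tool from outside, world axes, zero at the start; "torque": the same for the moment, N m; "gripper_width": finger opening in m.
Only numpy, scipy, OpenCV 4.12 (cv2) and the standard library are available. Lean on these libraries where they do the work, as an engineer would, in place of code of your own. Each camera call takes 0.05 s, during which the arm holds its last target. There are 200 camera calls.

## Task

Set up the run-out check of the amber roundel: first wind the turntable's spring key clockwise, in several partial turns, up to its stop. Then lift the sprung tweezers off their rest, squeeze them to the marked tip gap of 18 mm (never well past it), and hold them level with the two tips standing either side of the roundel's centre stud, touching neither stud nor glass. Finish while still holding them there at that gap, steady, and leave the other things on the counter alone.

Things in the scene. Friction and masses are not known exactly. Their poses are not given: they have to be found in the camera images.
- turntable: Cast-iron turntable fixed to the counter (on either side of it). Origin on the counter under the platter's centre; z up. Round foot of 75 mm radius, platter of 65 mm radius with its top at z = 30 mm; the platter is locked and does not turn. A low drive box (80 x 60 mm, 30 mm high) joins it on its -x side; the wind-up key stands on that box, its axis upright at x = -115 mm, y = 0.
- roundel: Domed amber glass roundel, 100 mm diameter, 14 mm high, fixed flat on the platter; origin at the centre of its underside, 30 mm above the counter. A thin upright steel stud, 6 mm diameter and 36 mm tall, stands at its centre, from 44 to 80 mm above the counter.
- stud_top (a point): Centre of the top end of the stud, 80 mm above the counter.
- key_grip (a point): Centre of the flat upright wing of the wind-up key, 56 mm above the counter. The wing is 36 mm long (along this point's x), 8 mm thick (along y) and 26 mm high; its +x end has a fat round edge (12 mm diameter, centred 20 mm from the axis), the other end is plain. The box top is 13 mm below the wing's lower edge.
- key (a joint): Turn of the key in rad, growing clockwise seen from above: 0 unwound, 3.4 at the stop, fully wound, when the wing's fat round end points to the platter's centre (the turntable's +x); at value q the fat end points 3.4 - q rad counter-clockwise of that. It starts between 0.3 and 1.0 and stays where it is left; turning takes 0.07 to 0.12 N m.
- rest: Fixed wooden rest for the tweezers: 130 x 80 mm foot plate, 6 mm thick, with two cross bars (14 mm wide, 80 mm long across y) at x = +52 and -52 mm whose tops are at z = 30 mm; free between the bars. Origin at the centre of its underside.
- tweezers: Loose steel sprung tweezers lying on the rest's two bars, 180 mm long, 14 mm high, about 60 g. Origin in the middle of the underside, below the grip point; x runs along them to the tips, z up. Two straight arms, 5 mm thick, hinge at the bow (x = -80 mm) and end in the tips (x = +80 mm); both arms always move alike.
- tweezers_grip (a point): Grip point, on the tweezers' centre line, half-way up (37 mm above the counter at the start), 80 mm behind the tips; axes as the tweezers. Each arm has a dark ribbed pad here, 34 mm long, 14 mm high. Over the pads: 44 mm relaxed, 32 mm at the mark; the tip gap changes 2 mm per 1 mm here. The spring pushes on each pad with about 3 N relaxed, 8 N at the mark.
- gauge_line (a point): The mark: middle of the one dark line on a flat tongue, 9 mm wide, which is fixed to the left arm and crosses over the top of the right arm some 32 mm ahead of the grip point. When the line lies on the outer edge of the right arm, the tip gap is 18 mm and the arms are parallel.
- tips_mid (a point): Point on the tweezers' centre line, half-way up, 70 mm ahead of the grip point (10 mm short of the tip ends): the stud belongs here. Axes as the tweezers.
- tip_left (a point): End of the left (+y) arm on its inner face, half-way up. The distance to the other tip is the tip gap: 42 mm relaxed, 18 mm at the mark; the spring allows down to 5 mm. The front 15 mm of each arm is 10 mm high.
- tip_right (a point): End of the right (-y) arm on its inner face, half-way up.
- visor: Bystander: dented yellow pressed-steel visor like a hard hat, 196 mm across the brim, 78 mm high; origin at the centre of its underside.
- hex_driver: Bystander: steel hex driver with a fat black handle, lying, some 195 mm long along x, 26 mm thick; origin under its middle.
- load_switch: Bystander: green plastic load switch, 70 x 45 x 42 mm; origin at the centre of its underside.
- standoff_tray: Bystander: shallow iron tray 70 x 100 x 14 mm with three nickel-plated standoffs lying in it; origin at the centre of its underside.
Things that resemble listed ones, but are neither listed nor needed, are in the scene too. Of the things that look like the tweezers, the middle-sized one is meant. There is more than one size of the turntable; the job needs the larger.

How it is judged (in metres and radians):
On the way, in this order (a step that is already met when the one before it is completed fails the run):
1. the key is wound to its stop (value of joint key above 3.2 rad), for 0.2 s.
2. the tweezers, held off the rest, stand at the marked gap either side of the stud (distance between tip_left and tip_right between 0.0145 and 0.0215 m and horizontal distance between tips_mid and stud_top below 0.009 m and z of stud_top in the frame of tips_mid between 0.002 and 0.024 m and angle between tweezers_grip's own z axis and vertical below 0.25 rad and contact force between tweezers and turntable below 0.3 N and contact force between the fingers and tweezers above 2 N and contact force between tweezers and rest below 0.1 N), for 0.5 s.
At the end, for the whole second after the job is handed in: Key above 3.15 rad (stop 3.4). Gripper holds the tweezers (over 2 N), off the rest, still, level within 0.25 rad, tip gap 14.5 to 21.5 mm; tips_mid within 9 mm of the stud axis, the stud top 2 to 24 mm above it; touching neither stud, glass nor turntable (all of step 2 and value of joint key above 3.15 rad and linear speed of tweezers below 0.02 m/s and angular speed of tweezers below 0.15 rad/s); the arm keeps its last pose, push and grip.
It fails at once if the tweezers are squeezed far past the mark (tip gap under 10 mm) (distance between tip_left and tip_right below 0.01 m).
It fails at once if the tweezers strike the roundel or turntable (over 8 N) (contact force between tweezers and turntable above 8 N).
It fails at once if the robot strikes the glass roundel or its stud (over 8 N) (contact force between any of the arm, the fingers and roundel above 8 N).
It fails at once if a bystander is moved by more than 20 mm (distance of any of visor, hex_driver, load_switch, standoff_tray from where it was at the start of the episode above 0.02 m).
It also fails if it takes over 72 s, if anything falls off the work surface, if the arm or the gripper's body presses on something with over 40 N, if the wrist force passes 120 N, or if a joint passes its speed limit or range.

## Working session

There is one attempt and no reset: what is moved stays moved. The work goes in short steps, each a Python script; the robot and the scene stay as the last script left them, time stands still between calls to the robot, and variables do not carry over. Pictures are saved under pics/ and viewed, about 8 in all and at most 12, crops included, and the job is handed in when it is done.

```bash
ls; mkdir -p pics; cat > h.py <<'E'
import numpy as np, cv2
from plant import robot
def cal(n):
    c=robot.get_calibration(n); f=200/np.tan(np.radians(c["vertical_fov"])/2)
    R=cv2.Rodrigues(np.array(c["rvec"],float))[0]; return f,c["cx"],c["cy"],R,np.array(c["tvec"],float).ravel(),c
def ray(c,u,v):
    f,cx,cy,R,t,_=c; return -R.T@t, R.T@np.array([(u-cx)/f,(v-cy)/f,1.])
def onz(c,u,v,z):
    o,d=ray(c,u,v); return o+d*(z-o[2])/d[2]
def proj(c,p):
    f,cx,cy,R,t,_=c; q=R@np.array(p,float)+t; return np.array([cx+f*q[0]/q[2],cy+f*q[1]/q[2]])
E
python3 - <<'E'
from h import *
for n in("scene","side","wrist"):
    c=cal(n); print(n,c[5]); print(-c[3].T@c[4])
    im=robot.grab_frame(n); cv2.imwrite(f"pics/{n}0.png",im)
    if n=="scene":a=im
    if n=="side": cv2.imwrite("pics/both.png",np.vstack([a,im])[:, :])
print(robot.observe())
E
```

```text
pics
scene {'vertical_fov': 57.9006814916173, 'cx': 324.49489292194573, 'cy': 201.86050442562984, 'rvec': array([ 2.06605175,  0.87308532, -0.47024834]), 'tvec': array([-0.40799142, -0.15286351,  1.23937822])}
[ 1.08006642 -0.44705611  0.5995665 ]
side {'vertical_fov': 51.31999634010519, 'cx': 319.6287514365142, 'cy': 195.06953883524486, 'rvec': array([ 0.25563479, -2.79786869,  1.26712486]), 'tvec': array([0.55181458, 0.12653335, 1.02745686])}
[0.43367645 0.77565783 0.76580499]
wrist {'vertical_fov': 70.78985997834845, 'cx': 321.0230287257413, 'cy': 200.27429698269387, 'rvec': array([-2.35651491,  1.72577139,  0.22801329]), 'tvec': array([-0.59984592, -0.03231402,  0.37774914])}
[ 0.24484495 -0.55165277  0.37320758]
{'time': 0.15, 'q': array([-8.48938190e+01,  5.99084641e+00,  5.53960646e+00,  8.96065834e+01,
       -6.09732695e-04,  7.75280014e+01]), 'qvel': array([ 0.0520266 , -0.17582922,  0.06707641,  0.00617423,  0.1494855 ,
        0.01673477]), 'joint_torque': array([ 2.71070705e-03, -5.57358456e+01,  5.04004598e+01,  1.25641777e-02,
       -3.19126284e-04,  4.73079069e-06]), 'tool_pos': array([ 0.18120717, -0.57179218,  0.30332225]), 'tcp_rot': array([-1.79943410e+02, -1.18923222e-02,  1.75781741e+01]), 'ft_force': array([ 0.13496154,  0.16627692, -0.08980955]), 'torque': array([-0.02869126,  0.00032313,  0.01732565]), 'gripper_width': 0.08557490251590265}
```

View pics/scene0.png

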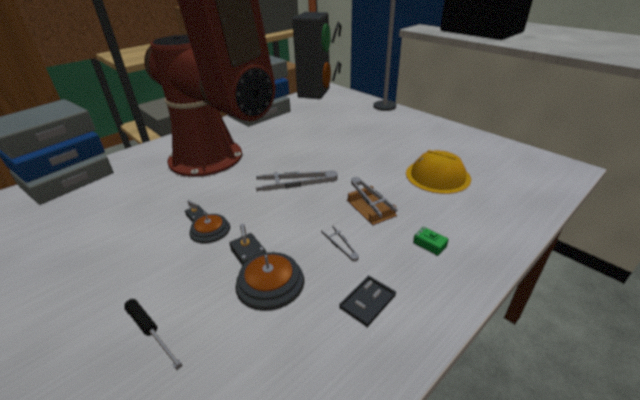

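View pics/side0.png

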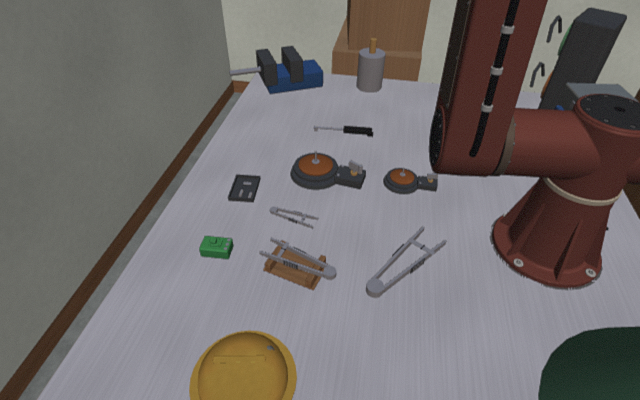

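Scene picture: tweezer look-alikes at (297,180) large, (372,198) on the wooden rest, and (340,243) small. The middle-sized one is on the rest. Turntables are at (270,278), the larger, and (209,226), small. Next I'll measure them roughly and fetch close wrist views.

```bash
python3 - <<'E'
from h import *
S,D=cal("scene"),cal("side")
def tri(a,b):
    (o1,d1),(o2,d2)=ray(S,*a),ray(D,*b); A=np.array([d1,-d2]).T
    k=np.linalg.lstsq(A,o2-o1,rcond=None)[0]; p,q=o1+k[0]*d1,o2+k[1]*d2
    return (p+q)/2,np.linalg.norm(p-q)
for n,a,b in(("stud",(266,254),(316,153)),("keytop",(242,227),(355,164)),("smallstud",(206,213),(403,170)),("green",(431,240),(216,246)),("tray",(368,300),(244,188))):
    print(n,*tri(a,b))
for n,c in(("scene",S),("side",D)):
    im=cv2.imread(f"pics/{n}0.png"); h=cv2.cvtColor(im,cv2.COLOR_BGR2HSV)
    m=cv2.inRange(h,(3,130,60),(16,255,255))
    for k in cv2.findContours(m,0,2)[0]:
        if 100<cv2.contourArea(k)<4000:
            (x,y),r=cv2.minEnclosingCircle(k); M=cv2.moments(k);u,v=M['m10']/M['m00'],M['m01']/M['m00']
            print(n,cv2.boundingRect(k),u,v,onz(c,u,v,.037),onz(c,u,v,.01))
# tweezers ends at z=.037
for a in((357,182),(390,216),(396,210)): print('tw scene',onz(S,*a,.037))
for a in((330,272),(262,253),(273,240)): print('tw side',onz(D,*a,.037))
E
```

```text
stud [ 0.60214325 -0.17237277  0.07755405] 0.0012594699047649817
keytop [ 0.48733902 -0.15510298  0.06972342] 0.004928020421663982
smallstud [ 0.35387249 -0.17846518  0.05017175] 0.002936927207567299
green [0.78311739 0.16438552 0.01750459] 0.002520042378906728
tray [ 0.78862827 -0.06603931  0.00537882] 0.0011346504609403
scene (245, 255, 47, 36) 268.1156344737982 273.2084596506424 [ 0.61364556 -0.18182887  0.037     ] [ 0.59126001 -0.16909947  0.01      ]
scene (194, 215, 28, 18) 207.76448087431694 223.94426229508196 [ 0.37732967 -0.1909926   0.037     ] [ 0.3436023  -0.17870301  0.01      ]
scene (348, 192, 47, 32) 369.1416078035654 208.37470568449376 [0.61626574 0.13592509 0.037     ] [0.59400594 0.16390488 0.01      ]
scene (0, 159, 15, 29) 4.9838274932614555 175.8607367475292 [-0.26945897 -0.51550922  0.037     ] [-0.33422853 -0.51879459  0.01      ]
scene (169, 156, 71, 19) 204.53220611916262 165.86513687600643 [ 0.11426645 -0.0568156   0.037     ] [ 0.06791353 -0.03808627  0.01      ]
scene (102, 134, 20, 14) 111.03082191780823 140.15753424657535 [-0.28914648 -0.20248271  0.03
[... 562 characters left out ...]
23  -0.19613075  0.01      ]
side (299, 154, 34, 22) 315.27872340425535 165.15212765957446 [ 0.60366739 -0.16812789  0.037     ] [ 0.60996504 -0.20309226  0.01      ]
side (513, 108, 48, 18) 537.3780068728522 115.34364261168385 [-0.09381751 -0.59307804  0.037     ] [-0.11335956 -0.64378552  0.01      ]
side (207, 81, 41, 46) 233.46064814814812 91.47453703703702 [ 0.98003989 -0.54867239  0.037     ] [ 1.00028099 -0.59773478  0.01      ]
tw scene [0.51088074 0.20575204 0.037     ]
tw scene [0.67342769 0.14856904 0.037     ]
tw scene [0.66892989 0.17868457 0.037     ]
tw side [0.50151221 0.20511768 0.037     ]
tw side [0.66262179 0.18036971 0.037     ]
tw side [0.64830528 0.13689621 0.037     ]
```

```bash
python3 - <<'E'
from h import *
import pickle
out=[]
for n,p in(("key",(0.44,-0.16,0.25)),("tw",(0.50,0.18,0.25))):
    robot.move_pose(p,[180,0,0]); robot.pause(.3)
    c=cal("wrist"); im=robot.grab_frame("wrist"); cv2.imwrite(f"pics/w{n}.png",im); pickle.dump(c,open(f"{n}.pkl","wb"))
    print(n,-c[3].T@c[4],c[3][2],robot.observe()["time"],robot.observe()["tool_pos"],proj(c,(.602,-.172,.08)),proj(c,(.585,.185,.037)))
a,b=cv2.imread("pics/wkey.png"),cv2.imread("pics/wtw.png")
E
```

```text
key [ 0.50666505 -0.16010673  0.31998819] [-2.59739071e-01 -7.70555911e-04 -9.65678529e-01] 2.2833 [ 0.43995485 -0.16028563  0.24996672] [336.7517134   -9.69498466] [-63.84074649  34.52998613]
tw [0.56672351 0.1802952  0.31999153] [-2.59690291e-01 -9.28662115e-04 -9.65691509e-01] 7.2 [0.49999841 0.17999453 0.25001015] [765.52857795  78.32164174] [315.77753538 104.74291799]
```

View pics/wkey.png

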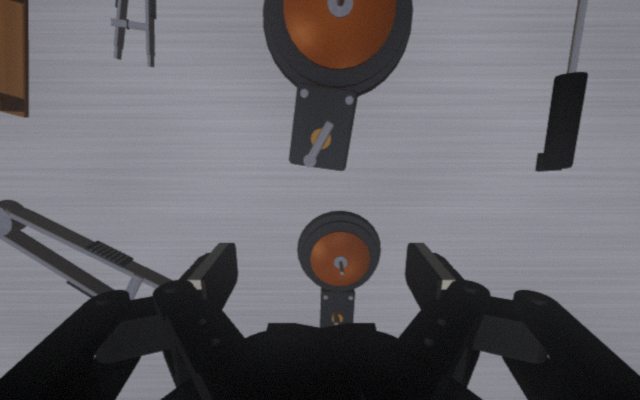

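View pics/wtw.png

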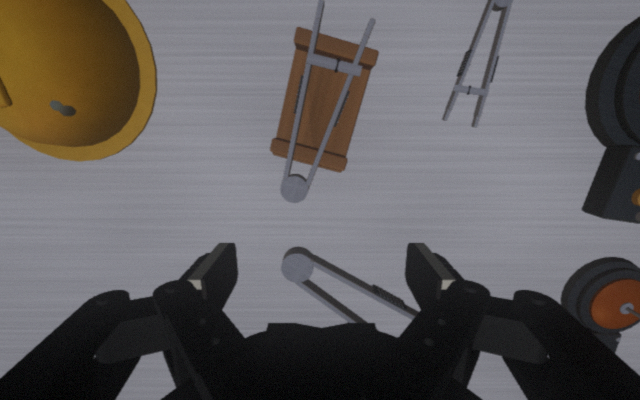

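Key view: wing's fat end is at (310,161), plain end at (330,124), hub at (320,139). Tweezers view: bow at (294,188), tips at (321,2) and (373,20), tongue at (335,65), all on the wooden rest. The small look-alike is at (478,65) and the large one at (300,265).

```bash
python3 - <<'E'
from h import *
import pickle
K,T=[pickle.load(open(f"{n}.pkl","rb")) for n in("key","tw")]
a,b=cv2.imread("pics/wkey.png"),cv2.imread("pics/wtw.png")
h=cv2.cvtColor(a,cv2.COLOR_BGR2HSV)
m=cv2.inRange(h,(0,0,95),(180,50,255)); r=np.zeros_like(m); r[115:166,298:345]=m[115:166,298:345]
k=max(cv2.findContours(r,0,2)[0],key=cv2.contourArea); rc=cv2.minAreaRect(k); print("wing px",cv2.contourArea(k),rc)
bx=cv2.boxPoints(rc); P=np.array([onz(K,*p,.069) for p in bx]); print("wing ctr",P.mean(0),"sides",np.linalg.norm(np.diff(P,axis=0),axis=1))
e=[onz(K,*p,.069) for p in((310,161),(330,124))]; print("fat,plain",*e)
g=cv2.inRange(h,(12,110,60),(30,255,255)); g[:110]=0;g[170:]=0
M=cv2.moments(g); print("gold px",M['m10']/M['m00'],M['m01']/M['m00'],onz(K,M['m10']/M['m00'],M['m01']/M['m00'],.032),M['m00']/255)
o=cv2.inRange(h,(3,130,40),(15,255,255)); o[100:]=0
kk=max(cv2.findContours(o,0,1)[0],key=cv2.contourArea).reshape(-1,2)
kk=kk[kk[:,1]>1]; W=np.array([onz(K,*p,.031)[:2] for p in kk.astype(float)])
A=np.c_[2*W,np.ones(len(W))]; s=np.linalg.lstsq(A,(W**2).sum(1),rcond=None)[0]; print("roundel",s[:2],np.sqrt(s[2]+s[0]**2+s[1]**2))
print("stud base", onz(K,340,8,.044))
hb=cv2.cvtColor(b,cv2.COLOR_BGR2HSV); 
for n,p in(("bow",(294,188)),("tipL",(321,2)),("tipR",(373,20)),("line",(337,66))): print(n,onz(T,*p,.044))
S=[cv2.resize(a[90:180,270:370],None,fx=4,fy=4,interpolation=2),cv2.resize(b[0:210,265:390],None,fx=3,fy=3,interpolation=2)]
H=max(i.shape[0] for i in S[:1]+S[1:]); H=min(H,600)
S=[i[:H] for i in S]; S=[cv2.copyMakeBorder(i,0,H-i.shape[0],0,0,0) for i in S]; cv2.imwrite("pics/crop.png",np.hstack(S))
E
```

```text
wing px 357.5 ((317.8786315917969, 146.525634765625), (13.154619216918945, 52.6574592590332), 33.070674896240234)
wing ctr [ 0.48765011 -0.15734867  0.069     ] sides [0.04569043 0.01126465 0.04598464]
fat,plain [ 0.47536114 -0.15052785  0.069     ] [ 0.50712764 -0.16809056  0.069     ]
gold px 265.2158273381295 133.28057553956833 [ 0.49833249 -0.10483634  0.032     ] 139.0
roundel [ 0.59452368 -0.17653372] 0.03966370146912901
stud base [ 0.60320813 -0.17674955  0.044     ]
bow [0.50527468 0.20714278 0.044     ]
tipL [0.66777207 0.17999883 0.044     ]
tipR [0.6542003 0.1349551 0.044    ]
line [0.61762921 0.16561525 0.044     ]
```

View pics/crop.png

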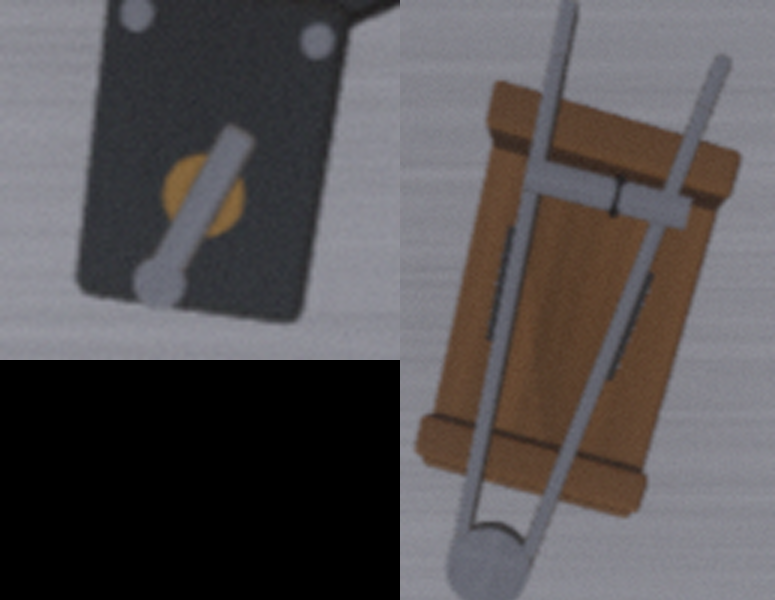

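Crop: key fat-end centre is at (310,160.8), plain end at (330,123.3), hub at (321,139). So the fat end points at about 151° in the world and q is about 0.64. Tweezers: bow is at (294.3,188.7), right tip at (372.3,20), left tip at (321,2). The tip gap over arm centres comes to 47 mm (42+5), as expected for the middle-sized pair, and it is the one on the rest. Winding now.

```bash
python3 - <<'E'
from h import *
import pickle
K=pickle.load(open("key.pkl","rb"))
hub=onz(K,321,139,.031); f=onz(K,310,160.8,.069); p=onz(K,330,123.3,.069); ax=f+(p-f)*20/38
print("hub",hub,"axis",ax); c=(hub[:2]+ax[:2])/2 if np.linalg.norm(hub[:2]-ax[:2])<.006 else ax[:2]
yaw=np.degrees(np.arctan2(*(f-p)[1::-1])); print("use",c,yaw)
def st(l):
    o=robot.observe(); print(l,round(o["time"],2),o["tool_pos"].round(4),o["tcp_rot"].round(1),"q6",o["q"][5].round(1),"F",o["ft_force"].round(1),"T",o["torque"].round(2),"w",round(o["gripper_width"],4)); return o
robot.move_pose([c[0],c[1],.19],[180,0,yaw]); st("above")
robot.set_gripper(.05)
print("guard",robot.line_to([c[0],c[1],.112],vel=.1,guard=8)); st("down")
robot.set_gripper(.004); st("closed")
cv2.imwrite("pics/wk2.png",robot.grab_frame("wrist"))
E
```

```text
hub [ 0.49266422 -0.16036801  0.031     ] axis [ 0.49247034 -0.15977003  0.069     ]
use [ 0.49256728 -0.16006902] 151.3769907604147
above 9.72 [ 0.4927 -0.1599  0.1901] [180.    0.  151.4] q6 -3.9 F [-0.3  1.   0.3] T [0.04 0.03 0.03] w 0.0852
guard False
down 11.09 [ 0.4929 -0.1603  0.1127] [-1.800e+02  1.000e-01  1.514e+02] q6 -3.9 F [-0.1 -0.4  0.9] T [-0.   -0.01 -0.02] w 0.0501
closed 11.55 [ 0.4928 -0.1602  0.1125] [-180.     0.   151.4] q6 -3.9 F [-0.7  1.2  4.9] T [ 0.13  0.14 -0.02] w 0.007
```

```bash
python3 - <<'E'
from h import *
def st(l):
    o=robot.observe(); print(l,round(o["time"],2),o["tool_pos"].round(4),o["tcp_rot"].round(1),"q6",o["q"][5].round(1),"F",o["ft_force"].round(1),"T",o["torque"].round(2),"w",round(o["gripper_width"],4)); return o
c=[0.49257,-.16007,.112]
for i,y in enumerate((98.5,45.5,-4)):
    q=robot.ik(c,[180,0,y]); print(np.round(q,1))
    if i:
        robot.set_gripper(.03); robot.set_gripper(.004); st("regrip")
    robot.move_pose(c,[180,0,y]); st(y)
    if y==98.5 and abs(robot.observe()["tcp_rot"][2]-98.5)>5: break
E
```

```text
[-32.5  -5.1 -25.7  69.4   0.   49. ]
98.5 12.48 [ 0.4924 -0.1605  0.1125] [-1.80e+02  1.00e-01  9.85e+01] q6 49.0 F [-4.3 -0.3  6.9] T [-0.12  0.73 -0.06] w 0.0067
[-32.5  -5.1 -25.7  69.4   0.  102. ]
regrip 13.16 [ 0.4924 -0.1601  0.112 ] [-180.    -0.    98.5] q6 49.0 F [-2.7  0.7  2.8] T [ 0.05  0.53 -0.  ] w 0.0074
45.5 14.04 [ 0.4922 -0.16    0.112 ] [-180.     0.    45.6] q6 101.9 F [-5.1  0.6  4.1] T [ 0.04  0.97 -0.04] w 0.0068
[-32.5  -5.1 -25.7  69.4   0.  151.5]
regrip 14.72 [ 0.4924 -0.1598  0.1121] [-180.    -0.    45.5] q6 102.0 F [-2.8  1.7  4.2] T [0.49 0.55 0.09] w 0.007
-4 15.56 [ 0.4924 -0.16    0.1121] [-180.     0.    -3.9] q6 151.4 F [-3.7  1.8  5.9] T [ 0.45  0.77 -0.05] w 0.0071
```

```bash
python3 - <<'E'
from h import *
c=[0.49257,-.16007,.112]
for y in(-7,-10,-13):
    robot.move_pose(c,[180,0,y]); robot.pause(.15); o=robot.observe(); print(y,o["time"],o["tcp_rot"].round(2)[2],o["torque"].round(2),o["ft_force"].round(1),o["gripper_width"])
    if abs(o["torque"][2])>.4: break
robot.pause(.2)
robot.set_gripper(.05)
robot.line_to([c[0],c[1],.2],vel=.15)
robot.move_pose([.46,-.16,.25],[180,0,-7]); robot.pause(.1)
import pickle
k=cal("wrist"); im=robot.grab_frame("wrist"); pickle.dump(k,open("k3.pkl","wb")); cv2.imwrite("pics/wk3.png",im)
print(robot.observe()["time"], proj(k,(.602,-.173,.08)),proj(k,(.4926,-.16,.069)))
cv2.imwrite("pics/wk3c.png",cv2.resize(im[:300,170:470],None,fx=2,fy=2,interpolation=2))
E
```

```text
-7 15.9583 -6.87 [ 0.48  0.68 -0.  ] [-3.4  3.2  6. ] 0.007250453240272172
-10 16.3583 -9.81 [0.45 0.76 0.57] [-3.4  2.5  5.4] 0.007363792325993934
18.275 [315.82463862  18.55589756] [317.19247063 163.93506818]
```

View pics/wk3c.png

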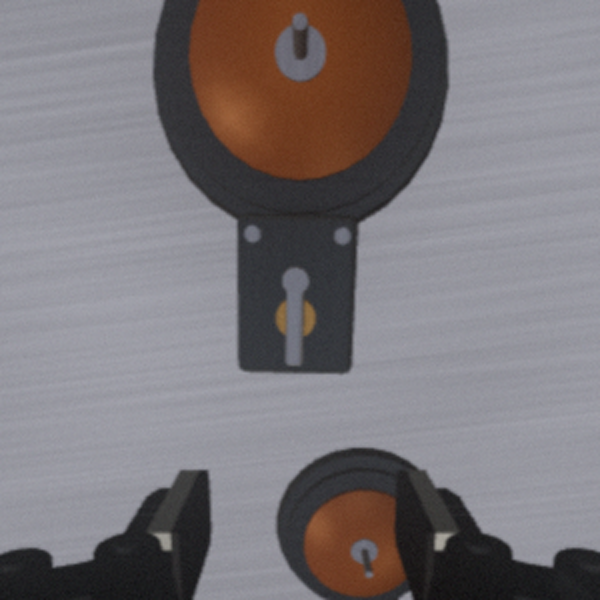

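Key view: the wing's fat end at crop (295,281) points at the stud, and torque rose to 0.57 N m at the stop, so the key is wound. The stud top is at image (320,10). On to the tweezers.

```bash
cat >> h.py <<'E'
def st(l):
    o=robot.observe(); print(l,round(o["time"],2),o["tool_pos"].round(4),o["tcp_rot"].round(1),"q6",o["q"][5].round(1),"F",o["ft_force"].round(1),"T",o["torque"].round(2),"w",round(o["gripper_width"],4)); return o
E
python3 - <<'E'
from h import *
import pickle
k=pickle.load(open("k3.pkl","rb")); print("stud",onz(k,320,10,.08),onz(k,320.5,26,.044),"fat/plain",onz(k,317.3,140.5,.069),onz(k,316.5,182,.069))
g=[.583,.1825]; r=[180,0,-17.7]
robot.move_pose([*g,.19],r); st("above"); robot.set_gripper(.07)
print(robot.line_to([*g,.089],vel=.1,guard=6)); st("down")
for w in(.044,.038,.034): robot.set_gripper(w); st(w)
k=cal("wrist"); im=robot.grab_frame("wrist"); pickle.dump(k,open("g1.pkl","wb")); cv2.imwrite("pics/g1.png",im)
cv2.imwrite("pics/g1c.png",cv2.resize(im[:300,160:480],None,fx=2,fy=2,interpolation=2))
E
```

```text
stud [ 0.6071707  -0.17678424  0.08      ] [ 0.60734952 -0.17711348  0.044     ] fat/plain [ 0.51278372 -0.16265549  0.069     ] [ 0.4764985  -0.15732715  0.069     ]
above 22.73 [0.583  0.1824 0.19  ] [180.   -0.  -17.7] q6 -157.2 F [-0.2  0.1 -0.1] T [ 0.03 -0.03  0.02] w 0.0499
False
down 24.22 [0.5836 0.1826 0.0899] [-1.80e+02 -1.00e-01 -1.77e+01] q6 -157.2 F [ 0.4 -0.9  0.6] T [ 0.   -0.02 -0.04] w 0.0705
0.044 24.59 [0.5835 0.1826 0.0898] [-1.80e+02 -1.00e-01 -1.77e+01] q6 -157.2 F [-1.   1.1  4.7] T [-0.03  0.07 -0.04] w 0.0443
0.038 24.82 [0.5838 0.1826 0.0902] [-1.80e+02 -1.00e-01 -1.77e+01] q6 -157.2 F [-0.2  1.3  7.3] T [0.   0.04 0.03] w 0.0381
0.034 25.04 [0.5839 0.1826 0.0904] [-1.80e+02 -1.00e-01 -1.77e+01] q6 -157.2 F [0.1 0.3 7.9] T [-0.02  0.11 -0.02] w 0.0343
```

View pics/g1c.png

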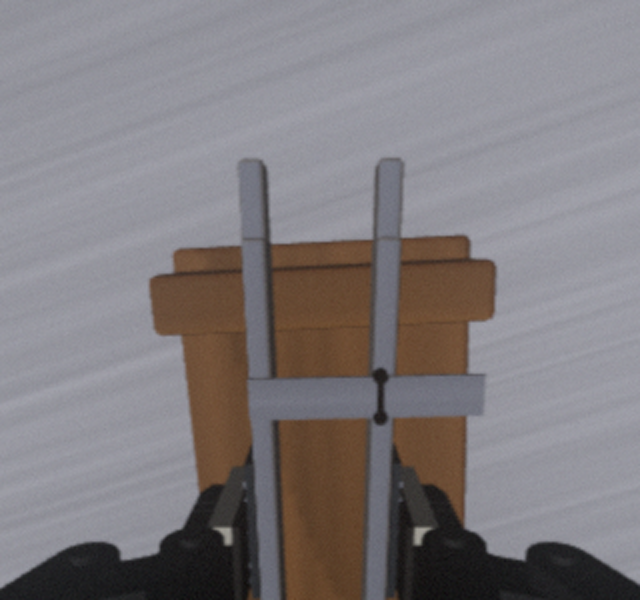

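Gauge view: the line at x=380 is about 15 px (3 mm) inside the right arm's outer edge (395). That asks for about 2 mm less at the pads, so 32 mm agrees with the gripper reading. I'll squeeze, lift and carry.

```bash
python3 - <<'E'
from h import *
import pickle
robot.set_gripper(.0322); st("sq")
p=robot.observe()["tool_pos"]; robot.line_to([p[0],p[1],.22],vel=.1); st("lift")
s=np.array([.6065,-.1760]); yaw=-85; d=np.array([np.cos(np.radians(yaw)),np.sin(np.radians(yaw))]); t=s-.070*d
for P,Y in(([.59,.04,.22],-50),([*t,.22],yaw)):
    print(np.round(robot.ik(P,[180,0,Y]),0)); robot.move_pose(P,[180,0,Y]); st("mv")
robot.pause(.3)
k=cal("wrist"); im=robot.grab_frame("wrist"); pickle.dump(k,open("g2.pkl","wb")); cv2.imwrite("pics/g2.png",im); st("pic")
for z in(.08,.044): print(proj(k,[*s,z]))
cv2.imwrite("pics/g2c.png",cv2.resize(im[:300,160:480],None,fx=2,fy=2,interpolation=2))
E
```

```text
sq 25.31 [0.584  0.1826 0.0906] [-1.799e+02 -1.000e-01 -1.770e+01] q6 -157.2 F [-0.7 -0.9  9.1] T [-0.02  0.07  0.04] w 0.0326
lift 26.77 [0.5837 0.1826 0.2192] [ 1.80e+02  1.00e-01 -1.77e+01] q6 -157.2 F [-0.4  0.  -0.6] T [ 0.03  0.03 -0.02] w 0.0321
[  -9.    4.   -5.   81.    0. -139.]
mv 27.39 [0.5898 0.0395 0.2196] [180.   0. -50.] q6 -138.8 F [ 0.6 -0.1  0.1] T [ 0.01 -0.01  0.01] w 0.0325
[ -22.    8.   -1.   81.    0. -117.]
mv 28.03 [ 0.6005 -0.1056  0.2198] [180.    0.  -84.9] q6 -117.4 F [0.9 0.2 0.3] T [ 0.04 -0.   -0.03] w 0.0325
pic 28.38 [ 0.6005 -0.1054  0.22  ] [-180.     0.   -84.9] q6 -117.3 F [ 0.4  0.1 -0.6] T [-0.01 -0.03 -0.02] w 0.0324
[323.06659679 116.65551988]
[322.79750105 117.83585597]
```

View pics/g2c.png

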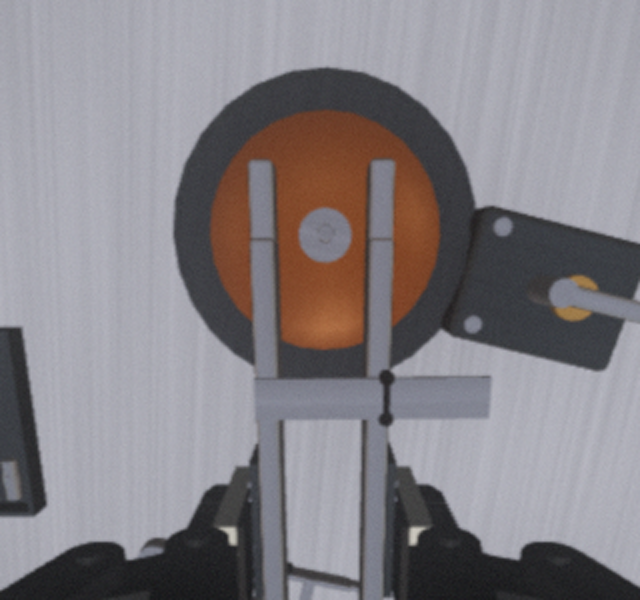

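The stud shows at crop (325,233), image (322.5,116.5), against a predicted (323,117). The gauge line at 387 is almost on the arm's edge at about 390. Next I compute the tips' place and descend.

```bash
python3 - <<'E'
from h import *
import pickle
k=pickle.load(open("g2.pkl","rb")); z=.1714
u=lambda x,y:(160+x/2,y/2)
L,Rr=onz(k,*u(273,161),z),onz(k,*u(370,161),z); j=onz(k,*u(321.5,240),z); bl,br=onz(k,*u(281,560),z+.002),onz(k,*u(362,560),z+.002)
mid=(L+Rr)/2; print("gap",np.linalg.norm(L-Rr),"tip-joint",np.linalg.norm(mid-j))
d=mid-(bl+br)/2; d[2]=0; d/=np.linalg.norm(d); tm=mid-.010*d
t0=np.array([.6005,-.1054]); yaw=-84.9
print("tips_mid",tm,"tw yaw",np.degrees(np.arctan2(d[1],d[0])),"TCP->tipend",np.linalg.norm(mid[:2]-t0))
S=onz(k,322.5,116.5,.08); print("stud",S, "err",(tm-S)[:2])
E
```

```text
gap 0.018997559244765237 tip-joint 0.014880757142454036
tips_mid [ 0.6081025  -0.17703074  0.1714    ] tw yaw -84.90670693947347 TCP->tipend 0.08203181186270135
stud [ 0.60691348 -0.17607019  0.08      ] err [ 0.00118902 -0.00096055]
```

Gap is 19.0 mm, the tip step is 14.9 mm (15 expected), and tips_mid is off by (1.2, -1.0) mm. I'll correct that and go down.

```bash
python3 - <<'E'
from h import *
import pickle
robot.set_gripper(.0319)
t=[.5993,-.1045]
robot.line_to([*t,.17],vel=.1); st("a")
print(robot.line_to([*t,.1205],vel=.05,guard=4)); robot.pause(.4); st("b")
k=cal("wrist"); im=robot.grab_frame("wrist"); pickle.dump(k,open("g3.pkl","wb")); cv2.imwrite("pics/g3.png",im)
sd=robot.grab_frame("side"); c=cal("side"); print(proj(c,(.607,-.176,.08)))
a=cv2.resize(im[:300,160:480],None,fx=1.3,fy=1.3,interpolation=2); b=cv2.resize(sd[110:208,260:395],(400,290),interpolation=2)
b=cv2.copyMakeBorder(b,0,a.shape[0]-b.shape[0],0,0,0); cv2.imwrite("pics/g3c.png",np.hstack([a,b[:, :384]]))
E
```

```text
a 29.25 [ 0.5994 -0.1046  0.1703] [-180.   -0.  -85.] q6 -117.2 F [ 0.1  0.  -1. ] T [-0.07  0.02 -0.  ] w 0.0323
False
b 30.79 [ 0.5993 -0.1045  0.1206] [-180.   -0.  -85.] q6 -117.2 F [-0.3 -0.2 -0.4] T [-0.02 -0.06  0.05] w 0.032
[314.73913381 151.24218517]
```

View pics/g3c.png

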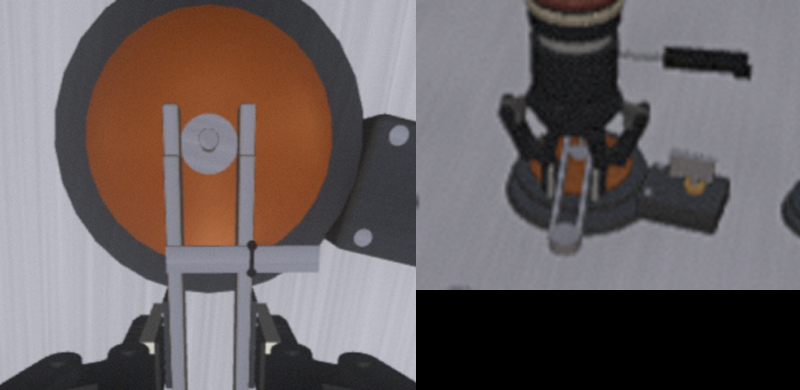

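The stud is at crop (208,140), midway between the arms (180/240) and about 10 mm behind the tips. The gauge line lies on the arm's edge at 252, and tool force is about 0.

```bash
python3 - <<'E'
from h import *
robot.pause(.6); st("end"); robot.job_done()
E
```

```text
end 31.49 [ 0.5993 -0.1045  0.1205] [-180.   -0.  -85.] q6 -117.2 F [-0.4 -0.3 -0.5] T [ 0.01  0.   -0.05] w 0.0321
the job is handed in; nothing more can be done
```

The job is handed in at 31.5 s of the 72 s allowed. No verdict is reported, so what follows rests on my own checks.

- **Key:** I wound it clockwise in three partial turns, re-gripping between them, and then a final nudge of a few degrees. The torque rose to 0.57 N m at the stop. A later picture showed the wing's fat end pointing at the stud.
- **Tweezers:** I took the middle-sized pair off the rest and squeezed it to 32.1 mm over the pads. That should give a tip gap of about 18 mm. Before the last small squeeze I measured 19.0 mm in the picture. In the final picture the gauge line lies on the outer edge of the right arm.
- **Position:** The stud stands midway between the tips, about 10 mm behind the tip ends. Its top is about 13 mm above the tweezers' centre line; that height is worked out from the arm's pose, not measured. The force on the tool is under 1 N, so I see no sign of touching stud, glass or turntable.
- **Disagreement:** The first rough stud position, from the scene and side cameras, was about 6 mm off the close wrist views. I used the wrist views, which agreed with each other to about 1 mm.
- **Other things on the counter:** The arm never went down near them, but I did not measure their positions again at the end.

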